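# Clear a stray blank from the spindle sander under a latched stop

## Task

A green handle blank has got loose under the clear guard of the bench spindle sander. Hit the mushroom stop so that it latches down, slide the guard fully open, take the blank out and lay it flat in the empty rework tray without dropping it, then slide the guard fully shut, and only after that turn the mushroom clockwise to reset it so that it springs back up. The stop must stay latched for as long as the guard is open; leave the other things on the bench where they are.

Things in the scene. Friction and masses are not known exactly. Their poses are not given: they have to be found in the camera images.
- sander: Bench spindle sander, fixed: grey body, steel table 250 x 390 mm, table top 90 mm above the bench. Origin under its middle, on the bench; x to its back, y along its length, z up. In this frame a drum (38 mm wide, 50 mm high over the table) stands at x +68, y -92 mm, an end plate 60 mm high at y -187 mm, guard rails with 12 mm high end stops along y at x -114 and +114 mm.
- guard (a joint): Position of the sander's clear sliding guard along the sander's +y, in m: 0 fully shut, 0.180 fully open against its stop. It stays where it is left and takes about 2 N to push. When open, the table is bare from y -180 to -5 mm.
- guard_bar (a point): Middle of the black pull bar on the guard, 200 mm above the bench; moves with the guard. The bar is 14 x 14 mm in section, 124 mm long along the sander's x, on two pillars 104 mm apart, its underside 30 mm above the guard's top. The guard is a clear box 208 mm (x) x 176 mm (y) x 66 mm, centred under the bar, open below and at its -y end.
- stop_station: Stop station: grey box 102 x 102 mm, 66 mm high, fixed to the bench, a black round mushroom head on top. Origin: centre of its underside, on the bench, straight under the mushroom's axis. It stands on one side of the sander, the rework tray on the other; which is which varies.
- stop_top (a point): Centre of the mushroom head's top, on its axis; moves with it: 121.5 mm above the bench when up, 113 mm when latched. The head is 56 mm in diameter; its knurled upright skirt, to be gripped from any side, reaches from 8.5 to 23.5 mm below this point. A collar 52 mm wide, 8 mm high stands on the box under it.
- stop_plunger (a joint): How far the mushroom head is pressed down, in m: 0 up (machine released), 0.0115 hard down. A spring pushes it up; about 5 N presses it past the latch. Once pushed past 0.0085 and let go it stays latched at about 0.0085.
- stop_head (a joint): Turn of the mushroom head about the vertical, in rad, growing clockwise seen from above: 0 at rest, stop at 1.15; a spring turns it back when let go. Turning takes under 0.1 N m; past about 0.8 rad the latch is free and the head springs up once nothing holds it down. Turn to about 1.0 before letting go.
- handle_blank: Pale green moulded handle blank, 149 mm long (its y axis), 36 mm wide (x), 35 mm high, about 60 g; loose on the sander's table under the guard, in front of the drum. Origin: centre of its underside. Grip it across its width at the middle, where about 30 to 36 mm is felt.
- rework_tray: Empty open sheet-metal tray, 230 mm (x) by 175 mm (y), 42 mm high, walls and floor 3 to 5 mm thick, 0.9 kg, loose. Origin: centre of its underside. The blank fits flat in it along either direction.
- cream_plug: Cream cup-shaped plug, 61 mm wide, 28 mm high, loose on the bench in front of the sander; not to be moved. Origin: centre of its underside.
- sanding_block: Black rubber sanding block, 122 mm long (its y), 66 mm wide, 35 mm high, loose on the bench in front of the sander; not to be moved. Origin: centre of its underside.
Things that resemble listed ones, but are neither listed nor needed, are in the scene too. Of the things that look like the stop_station, the larger one is meant.

How it is judged:
By the outcome, as a careful person would: the job done as asked, in the order asked, and still so for the second after the job is handed in, with the robot touching nothing.
It also fails if it takes over 72 s, if anything falls off the work surface, if the arm or the gripper's body presses on something with over 40 N, if the wrist force passes 120 N, or if a joint passes its speed limit or range.

## Robot

A 7-joint arm with a two-finger parallel gripper is mounted at the origin on the work surface; the furniture and walls round the work are solid. World frame = base frame: x ahead of the robot, y to its left, z up, the work surface at z = 0. Lengths are in m, angles in rad, forces in N, time in s.
With the tool pointing down it reaches from about 0.425 to 0.875 m from the base axis. Payload 8.4 kg.
Tool frame: the origin (TCP) lies at the very end of the fingers, on their centre line; the grasp point (between the pads) lies 19 mm behind it (manip.grip_point_offset is the distance from the TCP to the grasp point, in m); z points along the fingers, y is the line along which they close (so a half turn about z gives the same grasp; the last joint's range is limited). The gripper opens to 85 mm and grips with 20 to 120 N. Pads are 22 mm wide; open, the fingers measure 114 mm over their backs; the gripper's body (76 mm by 85 mm) begins 54 mm behind the grasp point. The pads swing forward as they close: fully open they stand 13 mm farther back than shut.
Start: joints at [-1.322, 0.333, 0.04, 1.465, -0.013, 1.343, -0.059], TCP at [0.222, 0.611, 0.231] pointing down, gripper open.
Joint ranges: [-2.58, 2.58], [-0.38, 2.09], [-1.3, 1.39], [0.25, 2.4], [-1.5, 4.64], [0.08, 2.09], [-2.65, 2.65]. Speed limits (rad/s): [2.22, 2.22, 2.79, 2.79, 3.14, 3.14, 3.14].

## Interface

Orientations are given as a rotation vector (axis times angle).
In Python, from plant import status, optics, manip gives the robot as it stands.
- The arm moves only by the shell command python3 -m creep 'ROWS' [OPENING]. ROWS is text: rows parted by semicolons, each of 4 numbers parted by spaces: the shift along the world's x, y, z in units of 25 mm (1.0 is 25 mm), then the turn about the world's z in units of 8 degrees (1.0 is 8 degrees). A call has 1 to 20 rows; each row is the pose to reach, as a shift and turn from the pose commanded when the call began; what a row does not reach only later rows make up. A row lasts 1/8 s, in which the tool goes at most 62.5 mm and 10.7 degrees, less where a joint would pass 70% of its speed; a pose out of reach is approached as far as the arm can. A call with a gripper value outside its range is refused whole. OPENING is the closure, from 0 (fully open) to 1 (shut), set as the call begins (- or left out, the last holds). The fingers move at their own pace and stop on an object; the grip force is fixed at half the most. Time passes only in rows, so rows that repeat a pose let the fingers close. It gives the time, the measured TCP pose, the force, the opening and the grip force at its end, in the units of the state.
- status.get_state(): the state, without advancing time (a new reading comes with each control period).
- optics.grab_frame(name): name is "side" or "top"; returns the picture (420x560x3 uint8, red, green, blue); there is no depth.
- optics.camera_model(name): a dict with "camera_matrix" (3x3 intrinsics, pixels), "k1" (the pictures are not rectified: a ray, as slopes to the right and down, at radius r is drawn at 1 + k1 r^2 times it, then the intrinsics apply), "origin" and "attitude" of the camera in the world. Camera axes: x right, y up, looking along -z (the intrinsics and any distortion apply to the point x, -y, -z); pixel columns grow to the right and rows downward; lengths in m; the calibration is good to about 2 mm. A picture is of the moment at which its call begins. camera_model takes no time and is no camera call.
- manip.job_done(): hands the job in; it is judged then, once.
The state is a dict: "clock": time; "joint_pos": joint angles; "qvel": joint speeds; "tau": joint torques, N m; "ee_pos": TCP position; "eef_rot": TCP orientation; "wrist_force": force on the tool from outside, world axes, zero at the start; "wrist_torque": the same for the moment, N m; "finger_gap": finger opening in m; "grasp_force": force on a finger pad.
Only numpy, scipy, OpenCV 4.12 (cv2) and the standard library are available. Lean on these libraries where they do the work, as an engineer would, in place of code of your own. Each camera call takes 0.05 s, during which the arm holds its last target. There are 200 camera calls.

## Working session

There is one attempt and no reset: what is moved stays moved. The work goes in short steps, Python scripts to look and compute and a shell command to move; the robot and the scene stay as the last step left them, time stands still between calls to the robot, and variables do not carry over. Pictures are saved under pics/ and viewed, at most 12 in all, crops included, and the job is handed in when it is done.

```bash
mkdir -p pics; ls; cat > h.py <<'E'
import numpy as np, cv2
from scipy.spatial.transform import Rotation as R
from plant import status, optics, manip
def cam(n):
    m=optics.camera_model(n); A=np.array(m['attitude'],float)
    Rm=A if A.shape==(3,3) else R.from_rotvec(A).as_matrix() if A.size==3 else R.from_quat(A).as_matrix()
    return np.array(m['camera_matrix']),m['k1'],np.array(m['origin']),Rm
def ray(n,u,v):
    K,k,o,Rm=cam(n); x=np.linalg.solve(K,[u,v,1.])[:2]; d=x.copy()
    for _ in range(30): x=d/(1+k*(x@x))
    return o,Rm@np.array([x[0],-x[1],-1.])
def onz(n,u,v,z):
    o,d=ray(n,u,v); return o+d*(z-o[2])/d[2]
def proj(n,p):
    K,k,o,Rm=cam(n); c=Rm.T@(np.array(p)-o); x=np.array([c[0],-c[1]])/-c[2]; x=x*(1+k*(x@x))
    return (K@[*x,1])[:2]
def tri(u1,u2):
    o1,d1=ray('top',*u1);o2,d2=ray('side',*u2)
    t=np.linalg.lstsq(np.c_[d1,-d2],o2-o1,rcond=None)[0]; a=o1+t[0]*d1;b=o2+t[1]*d2
    return (a+b)/2,np.linalg.norm(a-b)
E
python3 - <<'E'
from h import *
for n in('top','side'):
    m=optics.camera_model(n);print(m)
    f=optics.grab_frame(n);cv2.imwrite(f'pics/{n}0.png',cv2.resize(f[:,:,::-1],(800,600),interpolation=cv2.INTER_CUBIC));np.save(f'{n}0.npy',f)
print(status.get_state())
E
```

```text
pics
{'camera_matrix': array([[418.19688305,   0.        , 283.79591523],
       [  0.        , 418.19688305, 210.48381655],
       [  0.        ,   0.        ,   1.        ]]), 'k1': 0.014767750399774777, 'origin': array([ 0.34493926, -0.05600674,  1.39362387]), 'attitude': array([ 0.07671959, -0.11903924, -1.54894529])}
{'camera_matrix': array([[440.93220651,   0.        , 281.29294161],
       [  0.        , 440.93220651, 210.68842037],
       [  0.        ,   0.        ,   1.        ]]), 'k1': -0.09641227128444382, 'origin': array([0.15910196, 1.19370988, 0.81720256]), 'attitude': array([ 0.20672131, -1.48212095, -2.46129555])}
{'clock': 0.1, 'joint_pos': array([-1.32219761,  0.33381079,  0.03989839,  1.46618424, -0.01340465,
        1.34329757, -0.05849964]), 'qvel': array([-0.00068087, -0.00179719,  0.00060639, -0.00127992, -0.00034029,
       -0.00130413,  0.00078652]), 'tau': array([ 5.00284586e-03, -6.60028124e+01,  1.37046162e+00, -4.06469965e+01,
        1.70350831e-02,  8.91282340e-03,  6.94932112e-06]), 'ee_pos': array([0.22143525, 0.61068105, 0.2305289 ]), 'eef_rot': array([-5.43607269e-01, -3.09404978e+00,  2.23954490e-03]), 'wrist_force': array([0.02758704, 0.25921155, 0.32930968]), 'wrist_torque': array([ 0.00395276,  0.021921  , -0.01775034]), 'grasp_force': 0.0, 'finger_gap': 0.08548054872315818}
```

View pics/top0.png

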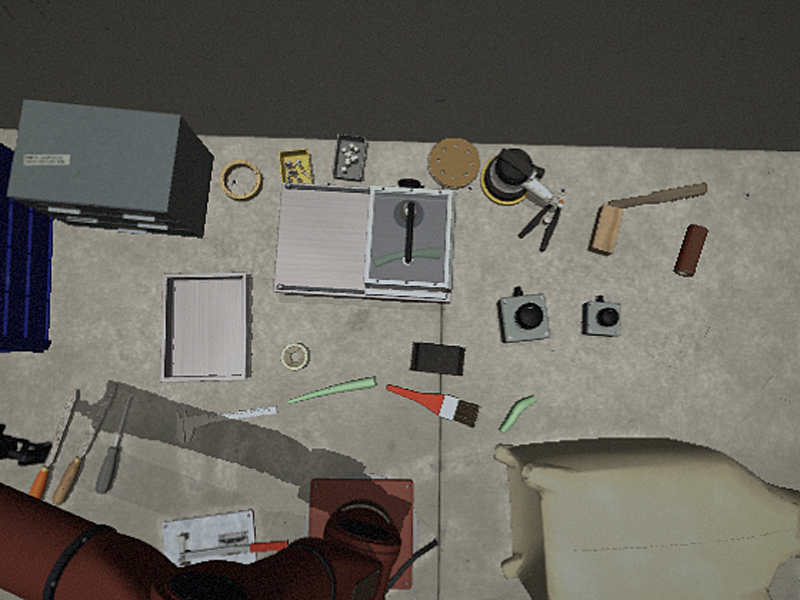

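View pics/side0.png

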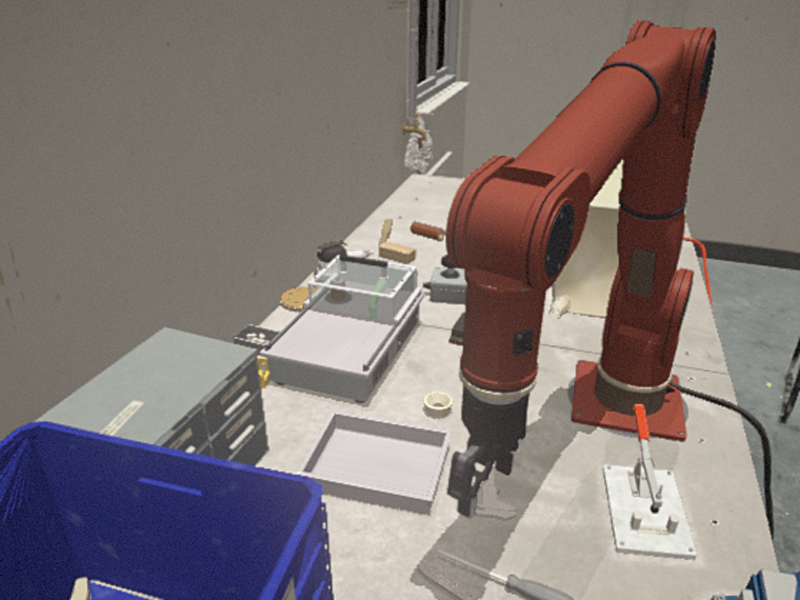

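The top view, in the 800 px picture, shows the sander at about (365,240) with the guard shut on the right and the pull bar running (409,205)-(407,262). The green blank lies at about (408,257) under the guard. The large stop station is at (527,315), the tray at (206,327), the plug at (294,356) and the sanding block at (438,358). The side view shows the sander, with the arm hiding part of the station.

```bash
python3 - <<'E'
from h import *
f=np.load('top0.npy'); s=.7
hsv=cv2.cvtColor(f,cv2.COLOR_RGB2HSV)
def rois(mask,x0,y0,x1,y1,z,name):
    m=np.zeros_like(mask);x0,y0,x1,y1=[int(a*s) for a in(x0,y0,x1,y1)];m[y0:y1,x0:x1]=mask[y0:y1,x0:x1]
    n,l,st,c=cv2.connectedComponentsWithStats(m)
    if n<2: print(name,'none');return
    i=1+np.argmax(st[1:,4]); cn=cv2.findContours((l==i).astype(np.uint8),0,1)[0][0]
    r=cv2.minAreaRect(cn); b=[onz('top',*q,z)[:2] for q in cv2.boxPoints(r)]
    cc=np.array(cv2.minEnclosingCircle(cn)[0])
    e=[b[1]-b[0],b[2]-b[1]]
    print(name,'area',st[i,4],'px',np.round(np.array(r[0])/s),'ctr',np.round(onz('top',*r[0],z),4),'circ',np.round(onz('top',*cc,z)[:2],4),'edges',[(round(float(np.linalg.norm(q)),4),round(float(np.degrees(np.arctan2(q[1],q[0]))),1)) for q in e])
black=((hsv[...,2]<60)).astype(np.uint8)*255
green=((hsv[...,0]>38)&(hsv[...,0]<90)&(hsv[...,1]>30)&(hsv[...,2]>60)).astype(np.uint8)*255
rois(black,508,298,548,335,.115,'head')
rois(black,385,195,430,275,.207,'bar')
rois(black,408,335,470,380,.035,'block')
rois(green,370,240,445,270,.115,'blank')
print(hsv[int(257*s),int(385*s)],hsv[int(257*s),int(425*s)],hsv[int(245*s),int(425*s)])
# corners by hand: table / tray / station
for n,p,z in [('tray',[(163,275),(251,273),(251,379),(162,381)],.042),('stn',[(498,295),(546,293),(550,340),(503,343)],.066),('sander tbl',[(281,188),(454,190),(450,300),(276,292)],.09)]:
    P=np.array([onz('top',a*s,b*s,z)[:2] for a,b in p]);print(n,P.mean(0).round(4),P.round(3).tolist())
big=cv2.resize(f[int(170*s):int(400*s),int(150*s):int(560*s),::-1],None,fx=2.78,fy=2.78,interpolation=cv2.INTER_CUBIC);print(big.shape);cv2.imwrite('pics/crop.png',big)
E
```

```text
head area 283 px [528. 316.] ctr [ 0.4789 -0.3545  0.115 ] circ [ 0.4805 -0.3554] edges [(0.0591, -88.8), (0.0559, 179.4)]
bar area 196 px [409. 231.] ctr [ 0.6363 -0.0914  0.207 ] circ [ 0.6363 -0.0907] edges [(0.1252, -2.8), (0.0175, -92.6)]
block area 727 px [437. 360.] ctr [ 0.3819 -0.1654  0.035 ] circ [ 0.3836 -0.1656] edges [(0.075, -5.8), (0.1178, -95.6)]
blank area 103 px [425. 253.] ctr [ 0.612 -0.13   0.115] circ [ 0.612 -0.131] edges [(0.0594, -88.6), (0.0254, -179.4)]
[ 66  36 114] [75 31 99] [100   7 112]
tray [0.4475 0.3534] [[0.562, 0.458], [0.571, 0.261], [0.332, 0.25], [0.325, 0.444]]
stn [ 0.4795 -0.3578] [[0.529, -0.299], [0.536, -0.408], [0.43, -0.415], [0.422, -0.31]]
sander tbl [0.6388 0.001 ] [[0.757, 0.193], [0.763, -0.195], [0.513, -0.188], [0.522, 0.194]]
(450, 798, 3)
```

View pics/crop.png

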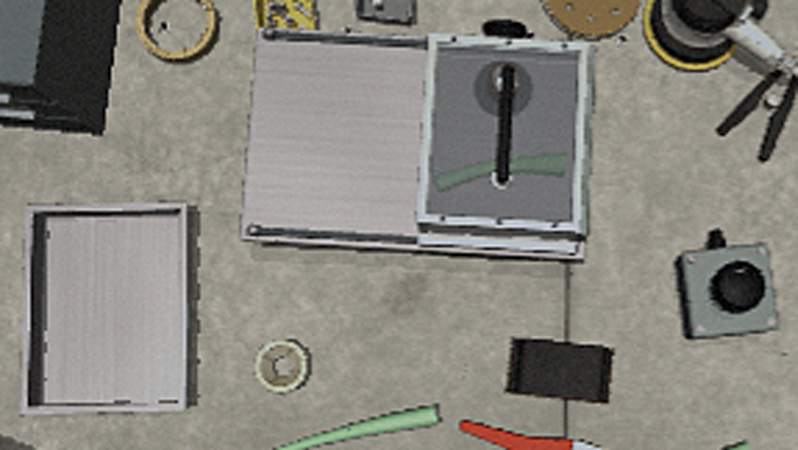

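The crop shows the blank as a curved piece from (437,183) through (503,165) to (566,163), under the bar and in front of the drum at (500,85). The table is bare to the left. First I move over the stop with the fingers shut.

```bash
python3 -m creep '1 -2 1 -1;2 -4 2 -2;3.5 -6 2.8 -3;5 -8 2.8 -4;6.5 -9.8 2.8 -5;8 -11.6 2.8 -6;9.3 -13.6 2.8 -7;10.5 -15.6 2.8 -8;11.3 -17.8 2.8 -9;11.5 -20 2.8 -10;11.5 -22.3 2.8 -11;11.5 -24.6 2.8 -12.2;11.5 -26.9 2.8 -13.4;11.5 -29.2 2.8 -14.6;11.5 -31.5 2.8 -15.8;11.5 -33.8 2 -17;10.8 -36.1 1 -18.2;10.34 -38.6 0 -19.3;10.34 -38.6 -1 -20.36;10.34 -38.6 -2 -20.36' 1
python3 - <<'E'
from h import *
for n in('top','side'):
    f=optics.grab_frame(n);np.save(n+'1.npy',f)
s=status.get_state();print(s['clock'],s['ee_pos'],s['eef_rot'],s['joint_pos'],s['wrist_force'])
r=cv2.resize(f[150:290,250:400,::-1],None,fx=3.5,fy=3.5,interpolation=cv2.INTER_CUBIC)
cv2.imwrite('pics/s1.png',r)
E
```

```text
clock: 2.6
ee_pos: [0.4788, -0.3553, 0.1799]
eef_rot: [3.14, -0.085, -0.002]
wrist_force: [-0.0, -0.3, 0.3]
finger_gap: 0.0001
grasp_force: 0.0
2.7 [ 0.47860474 -0.35301782  0.17854661] [-3.13878518  0.07773735  0.00701998] [-0.21978419  0.3785521   0.98585333  1.70691632 -0.33015891  1.24072315
 -0.77641268] [ 0.01949492 -0.0650759   0.4376214 ]
```

View pics/s1.png

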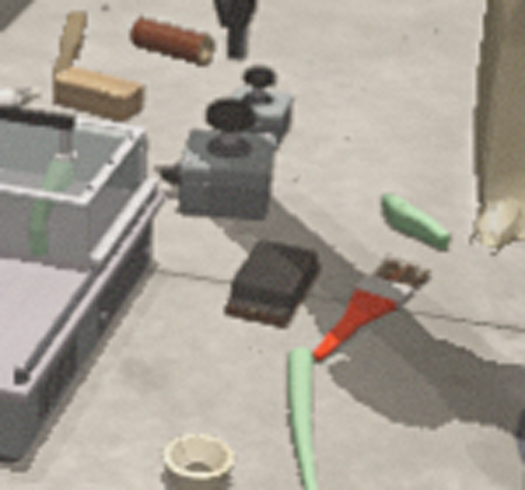

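The side crop shows the mushroom at about (230,113) and the shut fingertips above it, ending at (237,58). I'll triangulate the head to check.

```bash
python3 - <<'E'
from h import *
print(tri((528*.7,316*.7),(250+230/3.5,150+115/3.5)))
s=status.get_state();print(s['ee_pos'])
for p in (s['ee_pos'],(.4795,-.3552,.1215),(.4795,-.3552,.106)):
    u=proj('side',p);print((u-[250,150])*3.5, proj('top',p)/.7)
E
python3 -m creep '0.02 0 -1 0;0.02 0 -2 0;0.02 0 -2.25 0;0.02 0 -2.45 0;0.02 0 -2.6 0;0.02 0 -2.6 0;0.02 0 -2.6 0'
```

```text
(array([ 0.48175171, -0.35704979,  0.10385695]), np.float64(0.004760955858381171))
[ 0.47860474 -0.35301782  0.17854661]
[237.37719624  54.96647003] [534.28181571 312.7470019 ]
[234.47742338 101.73158229] [528.86436711 315.12040385]
[233.79513565 114.41549939] [527.20398311 315.83503941]
clock: 3.58
ee_pos: [0.4813, -0.3544, 0.1175]
eef_rot: [3.14, -0.077, 0.003]
wrist_force: [0.3, -0.2, 5.3]
finger_gap: 0.0002
grasp_force: 2.5
```

```bash
python3 -m creep '0 0 -0.1 0;0 0 -0.2 0;0 0 -0.25 0;0 0 -0.25 0;0 0 -0.25 0'; python3 -m creep '0 0 -0.06 0;0 0 -0.06 0;0 0 -0.06 0'
```

```text
clock: 4.2
ee_pos: [0.4807, -0.354, 0.1102]
eef_rot: [3.141, -0.077, 0.0]
wrist_force: [2.0, -1.2, 3.6]
finger_gap: -0.0002
grasp_force: 1.8
clock: 4.58
ee_pos: [0.4809, -0.3544, 0.1098]
eef_rot: [3.141, -0.077, 0.002]
wrist_force: [-0.9, 0.2, 14.9]
finger_gap: -0.0002
grasp_force: 7.4
```

```bash
python3 -m creep '0 0 2 0;0 0 4 0;0 0 6 0;1 1.5 7.2 0;2.2 3.5 7.2 0;3.4 5.5 7.2 0;4.6 7.5 7.2 0;5.6 9.2 7.2 0;6.2 10.5 7.2 0;6.2 10.5 7.2 0;6.2 10.5 7.2 0' 0.5
python3 - <<'E'
from h import *
for n in('top','side'):
    f=optics.grab_frame(n);np.save(n+'2.npy',f)
s=status.get_state();print(s['clock'],s['ee_pos'],s['finger_gap'])
def hd(f):
    g=f.max(2)[170:200,304:330]; g=(g<60).astype(np.uint8);n,l,st,c=cv2.connectedComponentsWithStats(g);i=1+np.argmax(st[1:,4]);return st[i],c[i]
print(hd(np.load('side1.npy')),hd(np.load('side2.npy')))
cv2.imwrite('pics/s2.png',np.hstack([cv2.resize(np.load(a)[150:240,280:370,::-1],None,fx=4,fy=4,interpolation=cv2.INTER_CUBIC) for a in('side1.npy','side2.npy')]))
E
```

```text
clock: 5.95
ee_pos: [0.6346, -0.0923, 0.288]
eef_rot: [3.14, -0.078, -0.003]
wrist_force: [-0.5, 0.0, -0.0]
finger_gap: 0.0426
grasp_force: 0.0
6.05 [ 0.63465428 -0.09312499  0.28847842] 0.04257457605595926
(array([ 6,  9, 13,  8, 76], dtype=int32), array([11.86842105, 12.53947368])) (array([ 6, 13, 13,  7, 33], dtype=int32), array([11.63636364, 16.45454545]))
```

View pics/s2.png

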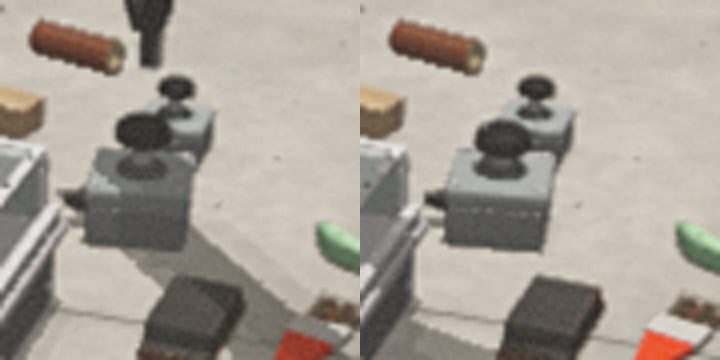

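The left panel (before) has the head top at row 112 and the right panel (after) at row 120, so the stop is latched down. Now I lower over the bar and push the guard.

```bash
python3 -m creep '0 0.05 -1.5 0;0 0.05 -2.8 0;0 0.05 -3.7 0;0 0.05 -4.25 0;0 0.05 -4.25 0;0 0.05 -4.25 0'
python3 -m creep '0 0.3 0 0;0 0.6 0 0;0.05 1 0 0;0.05 1.6 0 0;0.1 2.2 0 0;0.1 2.8 0 0;0.15 3.4 0 0;0.15 4 0 0;0.2 4.6 0 0;0.2 5.2 0 0;0.2 5.8 0 0;0.25 6.4 0 0;0.25 6.8 0 0;0.25 7.1 0 0;0.25 7.1 0 0'
```

```text
clock: 6.8
ee_pos: [0.6359, -0.0906, 0.1834]
eef_rot: [3.141, -0.078, 0.002]
wrist_force: [-0.3, 0.3, -0.6]
finger_gap: 0.0428
grasp_force: 0.0
clock: 8.68
ee_pos: [0.6417, 0.0882, 0.1822]
eef_rot: [-3.14, 0.075, 0.0]
wrist_force: [0.1, -0.3, 0.1]
finger_gap: 0.0428
grasp_force: 0.0
```

```bash
python3 -m creep '0 0.15 0 0;0 0.3 0 0;0 0.45 0 0;0 0.6 0 0;0 0.6 0 0;0 0.6 0 0'; python3 -m creep '0 0.1 0 0;0 0.2 0 0;0 0.3 0 0;0 0.3 0 0'
```

```text
clock: 9.43
ee_pos: [0.6416, 0.1026, 0.1822]
eef_rot: [-3.14, 0.077, 0.001]
wrist_force: [-0.3, 0.5, 0.8]
finger_gap: 0.043
grasp_force: 0.0
clock: 9.93
ee_pos: [0.6418, 0.1039, 0.1822]
eef_rot: [3.134, -0.085, -0.0]
wrist_force: [0.2, -14.4, -1.2]
finger_gap: 0.0426
grasp_force: 7.4
```

```bash
python3 -m creep '0 -0.9 0 0;0 -0.9 1 0;0 -0.9 2.5 0;0 -0.9 4.3 1;-1.5 0.5 4.3 2.2;-3 2 4.3 3.4;-4.5 3.5 4.3 4.6;-5.8 5 4.3 5.8;-6.4 5.8 4.3 7;-6.4 5.8 4.3 8.2;-6.4 5.8 4.3 9.4;-6.4 5.8 4.3 10.6;-6.4 5.8 4.3 11.6;-6.4 5.8 4.3 11.6' 0
python3 - <<'E'
from h import *
for n in('top','side'):
    f=optics.grab_frame(n);np.save(n+'3.npy',f)
s=status.get_state();print(s['clock'],s['ee_pos'],s['eef_rot'])
a=np.load('top3.npy')[110:220,180:330,::-1];b=np.load('side3.npy')[150:260,180:330,::-1]
cv2.imwrite('pics/3.png',np.vstack([cv2.resize(q,None,fx=2.7,fy=2.7,interpolation=cv2.INTER_CUBIC) for q in(a,b)]))
E
```

```text
clock: 11.68
ee_pos: [0.4819, 0.2543, 0.2899]
eef_rot: [-2.223, -2.219, -0.0]
wrist_force: [0.1, -0.9, -0.1]
finger_gap: 0.0855
grasp_force: 0.0
11.775 [0.48186867 0.25444014 0.28989719] [-2.22540335e+00 -2.21686904e+00 -3.82596609e-04]
```

View pics/3.png

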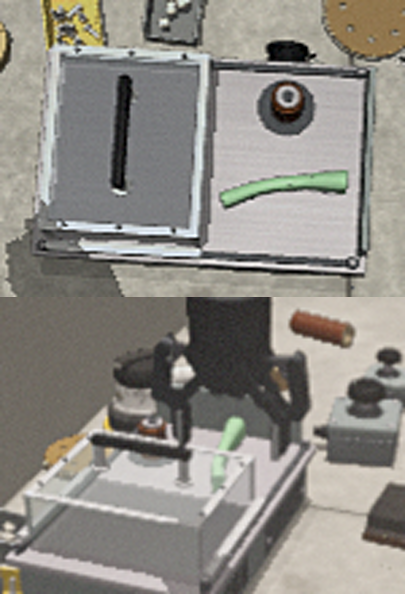

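The top panel shows the guard open and the blank bare, from (222,200) to (347,180), with the drum at (287,98). The side panel agrees. Next I measure the blank, fitting its local direction at the middle.

```bash
cat > blank.py <<'E'
from h import *
def blank(f,z,x0,x1,y0,y1):
    hsv=cv2.cvtColor(f,cv2.COLOR_RGB2HSV)
    m=(hsv[...,0]>38)&(hsv[...,0]<85)&(hsv[...,1]>45)&(hsv[...,2]>70)
    v,u=np.nonzero(m); k=(u>x0)&(u<x1)&(v>y0)&(v<y1); P=np.array([onz('top',a,b,z)[:2] for a,b in zip(u[k],v[k])])
    c=P.mean(0);w=np.linalg.svd(P-c)[2][0]; w=w*np.sign(w[1]); t=(P-c)@w; n=np.array([w[1],-w[0]]); d=(P-c)@n
    lo,hi=t.min(),t.max(); mid=(lo+hi)/2
    print('N',len(P),'len',hi-lo,'axis',w.round(3),'centroid',c.round(4))
    for q in np.linspace(lo+.01,hi-.01,7):
        s=abs(t-q)<.01; dc=(d[s].min()+d[s].max())/2; print(round(q-mid,3),(c+w*q+n*dc).round(4),'width',round(np.ptp(d[s]),4))
E
python3 - <<'E'
from blank import *
blank(np.load('top3.npy'),.115,255,315,160,195)
E
```

```text
N 226 len 0.14650408888323146 axis [-0.17   0.985] centroid [ 0.6075 -0.0944]
-0.063 [ 0.6122 -0.1543] width 0.026
-0.042 [ 0.6136 -0.1327] width 0.018
-0.021 [ 0.6125 -0.1114] width 0.013
0.0 [ 0.6094 -0.0906] width 0.0147
0.021 [ 0.6065 -0.0697] width 0.0125
0.042 [ 0.5995 -0.0495] width 0.0152
0.063 [ 0.5923 -0.0294] width 0.0156
```

```bash
python3 -m creep '0.7 -2 0 0.5;1.4 -4 0 1;2.1 -6 0 1.2;2.8 -8 0 1.2;3.5 -10 0 1.2;4.2 -12 0 1.2;4.88 -13.8 0 1.2;4.88 -13.8 -1.5 1.2;4.88 -13.8 -3.2 1.2;4.88 -13.8 -4.9 1.2;4.88 -13.8 -6.2 1.2;4.88 -13.8 -7 1.2;4.88 -13.8 -7.4 1.2;4.88 -13.8 -7.4 1.2;4.88 -13.8 -7.4 1.2' 0
python3 - <<'E'
from h import *
f=optics.grab_frame('side')[150:260,180:330,::-1]
cv2.imwrite('pics/4.png',cv2.resize(f,None,fx=4,fy=4,interpolation=cv2.INTER_CUBIC))
E
```

```text
clock: 13.65
ee_pos: [0.6045, -0.0904, 0.1059]
eef_rot: [2.027, 2.398, 0.002]
wrist_force: [-0.6, 0.0, -1.1]
finger_gap: 0.0855
grasp_force: 0.0
```

View pics/4.png

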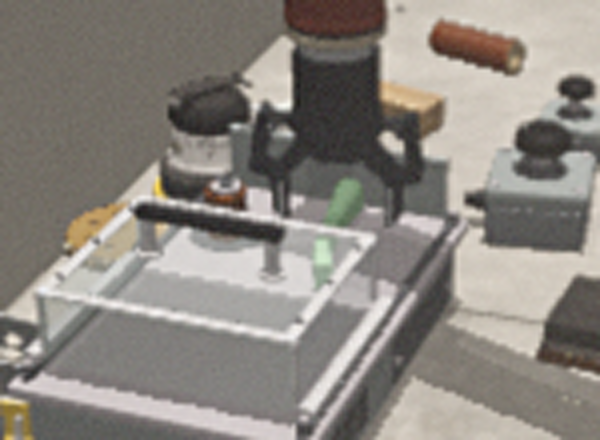

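The fingers stand either side of the blank, at about (280,210) and (395,215) in the picture. I lower the rest and close.

```bash
python3 -m creep '0 0 -0.25 0;0 0 -0.46 0;0 0 -0.46 0'; python3 -m creep '0 0 0 0;0 0 0 0;0 0 0 0;0 0 0 0;0 0 0 0;0 0 0 0;0 0 0 0' 1
```

```text
clock: 14.08
ee_pos: [0.6034, -0.0901, 0.0927]
eef_rot: [-2.027, -2.399, 0.001]
wrist_force: [0.5, 0.1, -1.0]
finger_gap: 0.0858
grasp_force: 0.0
clock: 14.95
ee_pos: [0.604, -0.0903, 0.0937]
eef_rot: [2.028, 2.399, 0.001]
wrist_force: [-0.7, -0.0, 6.1]
finger_gap: 0.0267
grasp_force: 59.6
```

```bash
python3 -m creep '0 0 0.3 0;0 0 0.8 0;0 0 1.4 0;0 0 2 0;0 0 2 0;0 0 2 0'
python3 - <<'E'
from h import *
t=optics.grab_frame('top');f=optics.grab_frame('side')[120:260,180:330,::-1];np.save('top5.npy',t)
cv2.imwrite('pics/5.png',np.hstack([cv2.resize(f,(450,420)),cv2.resize(t[120:220,220:320,::-1],(350,420))[:,:350]]))
E
```

```text
clock: 15.7
ee_pos: [0.6037, -0.09, 0.1431]
eef_rot: [-2.028, -2.399, -0.0]
wrist_force: [-0.6, -0.2, -1.0]
finger_gap: 0.0268
grasp_force: 59.0
```

View pics/5.png

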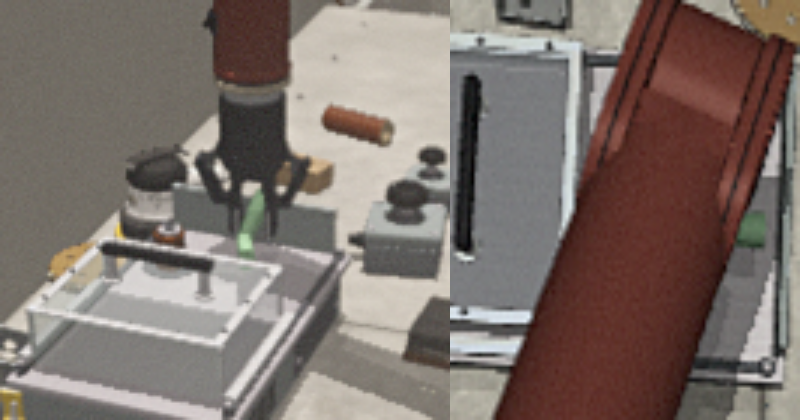

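The blank is held level in the fingers and clear of the table, at (250,225) in the side panel. Now I carry it to the tray.

```bash
python3 -m creep '0 0 1.2 0;0 0 2.6 0;0 0 4 0;-1.5 0 4.3 0;-3.2 0.3 4.3 0;-4.7 1 4.3 0;-5.5 2.8 4.3 0.8;-5.7 4.8 4.3 1.9;-5.8 6.8 4.3 3;-5.9 8.8 4.3 4.1;-6 10.8 4.3 5.2;-6.1 12.8 4.3 6.3;-6.2 14.8 4.3 7.4;-6.27 16.4 4.3 8.5;-6.27 17.68 4.3 9.6;-6.27 17.68 3 10.4;-6.27 17.68 1.5 10.4;-6.27 17.68 0 10.4;-6.27 17.68 -1.5 10.4;-6.27 17.68 -1.5 10.4'
python3 - <<'E'
from h import *
t=optics.grab_frame('top');f=optics.grab_frame('side')[240:380,190:340,::-1];np.save('top6.npy',t)
cv2.imwrite('pics/6.png',np.hstack([cv2.resize(f,(450,420)),cv2.resize(t[180:280,95:195,::-1],(350,350)).copy().__class__((420,350,3),np.uint8) if 0 else cv2.resize(t[170:290,95:195,::-1],(350,420))]))
E
```

```text
clock: 18.3
ee_pos: [0.4454, 0.3502, 0.103]
eef_rot: [0.076, -3.137, 0.007]
wrist_force: [-0.1, 0.5, 1.0]
finger_gap: 0.0263
grasp_force: 59.2
```

View pics/6.png

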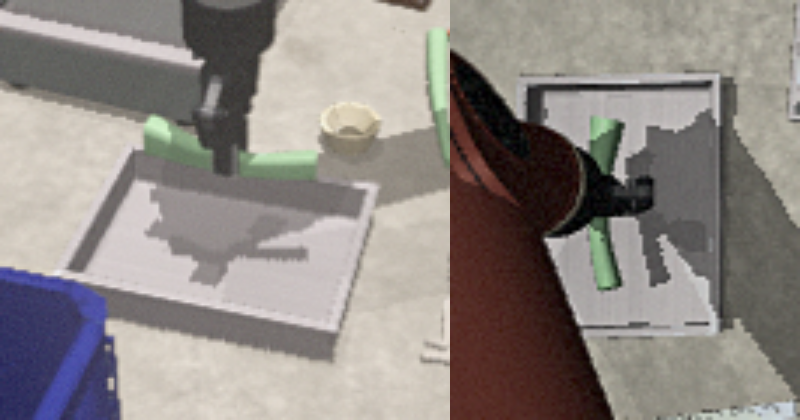

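The blank is above the tray, along its length, with wall clearance all round (top panel, blank from (605,118) to (605,288), tray from (525,80) to (715,330)). I lower it gently.

```bash
python3 -m creep '0 0 -1.2 0;0 0 -2.3 0;0 0 -3 0;0 0 -3.4 0;0 0 -3.5 0;0 0 -3.5 0'; python3 -m creep '0 0 -0.06 0;0 0 -0.12 0;0 0 -0.18 0;0 0 -0.18 0'
```

```text
clock: 19.15
ee_pos: [0.4474, 0.3521, 0.0189]
eef_rot: [-0.076, 3.14, 0.001]
wrist_force: [-0.0, -0.2, -0.3]
finger_gap: 0.0265
grasp_force: 59.2
clock: 19.65
ee_pos: [0.4469, 0.3517, 0.0137]
eef_rot: [0.077, -3.14, 0.0]
wrist_force: [-0.9, 0.1, -0.3]
finger_gap: 0.0266
grasp_force: 59.2
```

```bash
python3 -m creep '0 0 -0.05 0;0 0 -0.1 0;0 0 -0.14 0;0 0 -0.14 0;0 0 -0.14 0'
```

```text
clock: 20.27
ee_pos: [0.4471, 0.3518, 0.0103]
eef_rot: [0.077, -3.141, 0.0]
wrist_force: [-0.3, 0.2, 0.1]
finger_gap: 0.0267
grasp_force: 59.2
```

```bash
python3 -m creep '0 0 -0.04 0;0 0 -0.08 0;0 0 -0.08 0;0 0 -0.08 0'
```

```text
clock: 20.78
ee_pos: [0.4471, 0.3518, 0.0083]
eef_rot: [-0.077, 3.141, -0.0]
wrist_force: [-0.7, 0.6, -0.9]
finger_gap: 0.0264
grasp_force: 59.2
```

```bash
python3 -m creep '0 0 -0.04 0;0 0 -0.08 0;0 0 -0.08 0;0 0 -0.08 0'
```

```text
clock: 21.28
ee_pos: [0.4471, 0.3518, 0.0066]
eef_rot: [0.076, -3.141, -0.0]
wrist_force: [-2.3, -1.4, 4.6]
finger_gap: 0.0266
grasp_force: 59.9
```

```bash
python3 -m creep '0 0 0.03 0;0 0 0.05 0;0 0 0.05 0;0 0 0.05 0;0 0 0.05 0;0 0 0.5 0;0 0 1.5 0;0 0 3.5 0;0 0 5.5 0' 0
python3 -m creep '0 0 2 0;0.5 -1 4 -0.7;1.5 -2.5 5.8 -0.7;3 -4.4 5.8 -0.7;4.5 -6.4 5.8 -0.7;6 -8.3 5.8 -0.7;7.3 -9.8 5.8 -0.7;7.76 -10.5 5.8 -0.7;7.76 -10.5 5.8 -0.7;7.76 -10.5 5.8 -0.7' 0.5
python3 - <<'E'
from h import *
t=optics.grab_frame('top');f=optics.grab_frame('side');np.save('top7.npy',t);np.save('side7.npy',f)
cv2.imwrite('pics/7.png',np.hstack([cv2.resize(f[130:370,180:400,::-1],(400,436)),cv2.resize(t[100:290,95:345,::-1],(400,436))]))
E
```

```text
clock: 22.4
ee_pos: [0.447, 0.3515, 0.1459]
eef_rot: [-0.076, 3.14, -0.0]
wrist_force: [0.5, 1.4, 0.4]
finger_gap: 0.0851
grasp_force: 0.0
clock: 23.65
ee_pos: [0.6406, 0.0906, 0.2891]
eef_rot: [-0.075, -3.141, -0.001]
wrist_force: [0.3, 0.6, -0.3]
finger_gap: 0.0429
grasp_force: 0.0
```

View pics/7.png

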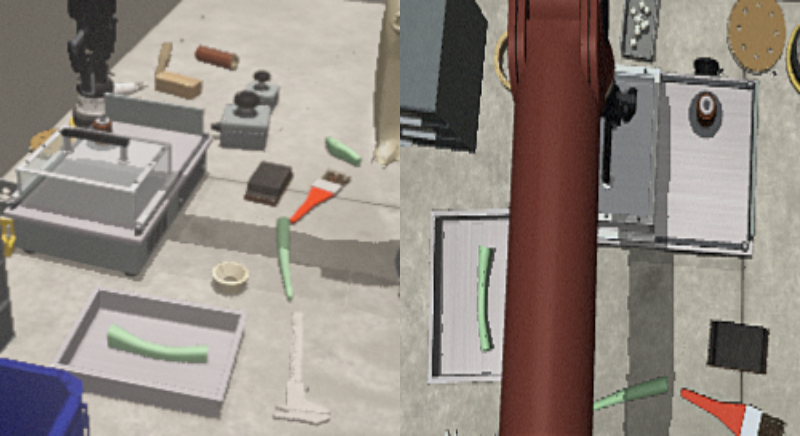

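The blank lies flat in the tray, the guard is open and the stop is still down. Now I shut the guard.

```bash
python3 -m creep '0 0 -1.5 0;0 0 -2.8 0;0 0 -3.7 0;0 0 -4.25 0;0 0 -4.25 0'
python3 -m creep '0 -0.3 0 0;0 -0.6 0 0;-0.05 -1 0 0;-0.05 -1.6 0 0;-0.1 -2.2 0 0;-0.1 -2.8 0 0;-0.15 -3.4 0 0;-0.15 -4 0 0;-0.2 -4.6 0 0;-0.2 -5.2 0 0;-0.2 -5.8 0 0;-0.25 -6.4 0 0;-0.25 -6.9 0 0;-0.25 -7.2 0 0;-0.25 -7.4 0 0;-0.25 -7.6 0 0;-0.25 -7.75 0 0;-0.25 -7.75 0 0'
```

```text
clock: 24.38
ee_pos: [0.6405, 0.0901, 0.1821]
eef_rot: [-0.075, -3.14, 0.0]
wrist_force: [-0.3, 0.4, 0.5]
finger_gap: 0.0423
grasp_force: 0.0
clock: 26.62
ee_pos: [0.6349, -0.1046, 0.1826]
eef_rot: [0.077, 3.14, -0.0]
wrist_force: [-0.6, 0.7, -0.2]
finger_gap: 0.0427
grasp_force: 0.3
```

```bash
python3 -m creep '0 -0.1 0 0;0 -0.2 0 0;0 -0.3 0 0;0 -0.3 0 0;0 -0.3 0 0'
```

```text
clock: 27.25
ee_pos: [0.635, -0.1049, 0.1824]
eef_rot: [-0.067, -3.139, -0.013]
wrist_force: [-6.4, 19.2, 5.0]
finger_gap: 0.0427
grasp_force: 9.5
```

Shut against the stop at 19 N. Now I back off and go over the mushroom with the fingers open.

```bash
python3 -m creep '0 0.7 0 0;0 0.7 1.5 0;0 0.7 3 0;0 0.7 4.5 -0.6;-1 -1 4.5 -1.8;-2.2 -3 4.5 -3;-3.4 -5 4.5 -4.2;-4.6 -7 4.5 -5.4;-5.6 -8.7 4.5 -6.6;-6.16 -9.8 4.5 -7.2;-6.16 -9.8 3 -7.2;-6.16 -9.8 1 -7.2;-6.16 -9.8 -0.8 -7.2;-6.16 -9.8 -0.8 -7.2;-6.16 -9.8 -0.8 -7.2' 0
python3 - <<'E'
from h import *
t=optics.grab_frame('top');f=optics.grab_frame('side');np.save('top8.npy',t)
cv2.imwrite('pics/8.png',np.hstack([cv2.resize(f[120:270,180:400,::-1],(600,410))]))
s=status.get_state();print(s['ee_pos'],s['joint_pos'])
g=(np.load('top2.npy').max(2)[205:240,352:390]<60).astype(np.uint8);n,l,st,c=cv2.connectedComponentsWithStats(g);i=1+np.argmax(st[1:,4]);print(st[i],onz('top',*(c[i]+[352,205]),.102))
E
```

```text
clock: 29.12
ee_pos: [0.4813, -0.3578, 0.1645]
eef_rot: [1.58, 2.713, -0.001]
wrist_force: [0.6, 0.4, 0.4]
finger_gap: 0.0851
grasp_force: 0.0
[ 0.48171779 -0.35791617  0.164812  ] [-0.23730056  0.42105137  1.03054681  1.71769086 -0.38319956  1.2191857
  1.40526926]
[  8   7  20  19 264] [ 0.47971395 -0.35756097  0.102     ]
```

View pics/8.png

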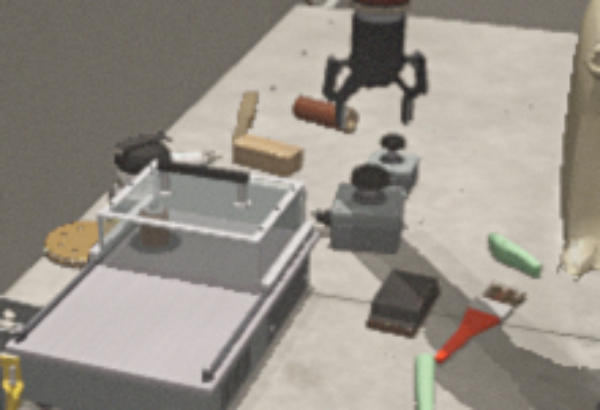

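The guard is shut, the head is still down at (370,180), and the fingers are centred above it. I descend, then grip.

```bash
python3 -m creep '-0.04 0 -1.2 0;-0.04 0 -2.2 0;-0.04 0 -2.9 0;-0.04 0 -3.3 0;-0.04 0 -3.45 0;-0.04 0 -3.45 0;-0.04 0 -3.45 0'; python3 -m creep '0 0 0 0;0 0 0 0;0 0 0 0;0 0 0 0;0 0 0 0' 1
```

```text
clock: 30.1
ee_pos: [0.4801, -0.3572, 0.0769]
eef_rot: [1.58, 2.714, 0.0]
wrist_force: [0.6, -0.4, 0.4]
finger_gap: 0.0856
grasp_force: 0.0
clock: 30.72
ee_pos: [0.481, -0.3565, 0.0767]
eef_rot: [1.578, 2.715, 0.001]
wrist_force: [4.5, 2.7, 4.1]
finger_gap: 0.0539
grasp_force: 62.2
```

Gripped at a 54 mm gap, matching the head. Now I turn clockwise (negative) by 58°.

```bash
python3 -m creep '0 0 0 -0.8;0 0 0 -1.6;0 0 0 -2.4;0 0 0 -3.2;0 0 0 -4;0 0 0 -4.8;0 0 0 -5.6;0 0 0 -6.4;0 0 0 -7;0 0 0 -7.3;0 0 0 -7.3;0 0 0 -7.3'; python3 -c "
from h import *
s=status.get_state();print(s['eef_rot'],s['wrist_torque'],s['finger_gap'])"
```

```text
clock: 32.22
ee_pos: [0.4835, -0.3561, 0.0772]
eef_rot: [2.7, 1.601, 0.006]
wrist_force: [12.6, 3.6, 3.4]
finger_gap: 0.0535
grasp_force: 62.4
[2.69952053 1.60147876 0.00634414] [ 0.63064778 -2.3238586   0.07167756] 0.053509509939308864
```

```bash
python3 -m creep '0 0 0 -7.3;0 0 0 -7.3' 2>/dev/null >/dev/null; true
```

```text
(no output)
```

That was a slip of mine: each call's turn is relative to its own start, so those rows commanded more turning. I check the state before going on.

```bash
python3 -c "
from h import *
s=status.get_state()
for k in ('clock','ee_pos','eef_rot','wrist_force','wrist_torque','finger_gap','joint_pos'): print(k,s[k])"
```

```text
clock 32.475
ee_pos [ 0.48430489 -0.35656658  0.07762486]
eef_rot [2.95226561 1.06378043 0.00863181]
wrist_force [14.42913771 -0.66931237  2.24133331]
wrist_torque [ 0.0447989  -2.75026013  1.34802649]
finger_gap 0.05356247521444853
joint_pos [-0.33351902  0.71979363  1.25671123  1.80516216 -0.74754069  1.18499948
  0.28168795]
```

The extra turn only drove the head onto its stop (1.35 N m, 14 N), with no limits passed. I ease back 8° to about 1.0 rad, then let go.

```bash
python3 -m creep '0 0 0 0.5;0 0 0 1;0 0 0 1'; python3 -m creep '0 0 0 0;0 0 0 0;0 0 0 0;0 0 0 0;0 0 0 0;0 0 1 0;0 0 2.5 0;0 0 4.5 0;0 0 6.5 0;0 0 8 0;-0.5 1.5 8 0;-1 3.5 8 0;-1 5.5 8 0;-1 7.5 8 0;-1 7.5 8 0' 0
python3 - <<'E'
from h import *
f=optics.grab_frame('side');t=optics.grab_frame('top');np.save('side9.npy',f)
for n in('side1','side2','side9'):
    g=(np.load(n+'.npy').max(2)[170:200,304:330]<60).astype(np.uint8);m,l,st,c=cv2.connectedComponentsWithStats(g);i=1+np.argmax(st[1:,4]);print(n,st[i])
cv2.imwrite('pics/9.png',np.hstack([cv2.resize(f[130:370,180:400,::-1],(400,436)),cv2.resize(t[100:290,95:465,::-1],(400,205)).repeat(1,0) if 0 else cv2.resize(t[100:290,200:390,::-1],(400,436))]))
E
```

```text
clock: 32.85
ee_pos: [0.484, -0.3564, 0.0775]
eef_rot: [2.867, 1.276, 0.008]
wrist_force: [13.3, 1.2, 3.1]
finger_gap: 0.0535
grasp_force: 62.5
clock: 34.72
ee_pos: [0.4552, -0.1653, 0.2766]
eef_rot: [-2.864, -1.278, -0.01]
wrist_force: [0.4, -0.2, -0.4]
finger_gap: 0.0856
grasp_force: 0.0
side1 [ 6  9 13  8 76]
side2 [ 6 13 13  7 33]
side9 [ 6  8 12 10 63]
```

View pics/9.png

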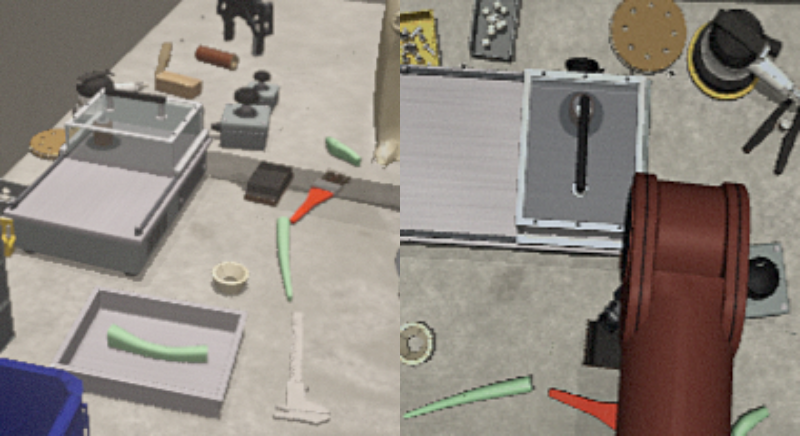

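The head is up again (its top row is 8, against 9 when up and 13 when latched). The guard is shut, the blank lies flat in the tray, and nothing else has moved. I hand in.

```bash
python3 -c "
from plant import manip
print(manip.job_done())"
```

```text
the job is handed in; nothing more can be done
None
```

The job is handed in at about 35 s: the last pictures show the blank flat in the tray, the guard shut and the mushroom back up; a stray command during the reset briefly drove the mushroom onto its turn stop (about 14 N and 1.35 N m at the wrist), with no visible effect.

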